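# Return the check weights from the carrier to their fitted rack

### The arm

A 6-joint arm with a two-finger parallel gripper is mounted at the origin on a cart in front of the work surface, level with it; the furniture and walls round the work are solid. World frame = base frame: x ahead of the robot, y to its left, z up, the work surface at z = 0. Lengths are in m, angles in degrees, forces in N, time in s.
With the tool pointing down it reaches from about 0.3 to 0.875 m from the base axis. Payload 4.2 kg.
Tool frame: the origin (TCP) lies at the very end of the fingers, on their centre line; the grasp point (between the pads) lies 19 mm behind it; z points along the fingers, y is the direction in which the jaws open and shut (so a half turn about z gives the same grasp; the last joint's range is limited). The gripper opens to 85 mm and grips with 20 to 120 N. Pads are 22 mm wide; open, the fingers measure 114 mm over their backs; the gripper's body (76 mm by 85 mm) begins 54 mm behind the grasp point. The pads swing forward as they close: fully open they stand 13 mm farther back than shut.
Start: joints at [-68.354, 18.312, 89.639, -0, 72.044, -1.146], TCP at [0.223, -0.53, 0.231] pointing down, gripper open.
Joint ranges: [-177.97, 177.97], [-48.28, 115.42], [12.27, 149.76], [-77.06, 257.06], [2.81, 150.46], [-146.56, 146.56]. Speed limits (degrees/s): [147.25, 147.25, 180, 180, 180, 180].

### API

Orientations are given as [roll, pitch, yaw] about the fixed x, y, z axes, in that order (R = Rz(yaw) Ry(pitch) Rx(roll)).
In Python, from station import env gives the robot as it stands.
- The arm moves only by the tool play_rows, never from a script. Its argument "commands" is a list that holds one entry, the list of rows, each a list of 4 numbers: the shift along the tool's x, y, z in m, then the turn about the tool's z in rad. In form: [[[x, y, z, roll], ...]]. A call has 1 to 20 rows; each row shifts and turns the commanded pose from where the row before left it, along the tool's axes as they then stand; what a row does not reach is not made up. A row lasts 1/8 s, in which the tool goes at most 62.5 mm and 10.7 degrees, less where a joint would pass 70% of its speed; a pose out of reach is approached as far as the arm can. A call is refused whole if a number of a shift passes 0.0625 or a number of a turn 0.188, either way. A call with a gripper value outside its range is refused whole. "gripper" is the opening, from 0 (shut) to 1 (fully open), set as the call begins (left out, the last holds). The fingers move at their own pace and stop on an object; the grip force is fixed at half the most. Time passes only in rows, so rows that do not move let the fingers close. It gives the time, the measured TCP pose, the force and the opening at its end, in the units of the state.
- env.get_obs(): the state, without advancing time (a new reading comes with each control period).
- env.camera(name): name is "side" or "top" or "wrist"; returns (picture, depth): 384x512x3 uint8, blue, green, red; 384x512 float32, m along the optical axis (not along the pixel's ray), 0 where there is no reading.
- env.get_calibration(name): a dict with "mtx" (3x3 intrinsics, pixels), "distortion" ([k1, k2, p1, p2, k3] as OpenCV has them; the pictures are not rectified), "position" and "orientation" of the camera in the world. Camera axes: x right, y down, z forward; pixel columns grow to the right and rows downward; lengths in m; the calibration is good to about 2 mm. A picture is of the moment at which its call begins: read the wrist's pose just before it. get_calibration takes no time and is no camera call; for the wrist camera it gives the pose at the moment of the call.
- env.close_job(): hands the job in, once; it reports no verdict.
The state is a dict: "t": time; "qpos": joint angles; "qvel": joint speeds; "effort": joint torques, N m; "tcp_pos": TCP position; "eef_rot": TCP orientation; "wrist_force": force on the tool from outside, world axes, zero at the start; "wrist_torque": the same for the moment, N m; "opening": finger opening in m.
Only numpy, scipy, OpenCV 4.12 (cv2) and the standard library are available. Lean on these libraries where they do the work, as an engineer would, in place of code of your own. Each camera call takes 0.05 s, during which the arm holds its last target. There are 200 camera calls.

### The job

The force check on the key tester is finished: move the four check weights from the wooden carrier, where they stand in mixed order, into the storage rack, each into the plastic insert bored for its size (largest weight in the largest bore, and so on down to the smallest). Every weight must end upright and fully down on the floor of its bore. Set them down gently without dropping or tipping any over, and leave the dial gauge where it lies.

Things in the scene. Friction and masses are not known exactly. Their poses are not given: they have to be found in the camera images.
- weight_500: the 500 g check weight, the largest of the four: loose, bright steel, an upright round bottle shape 39 mm in diameter and 63 mm tall. Its straight cylindrical body, the part to grip, reaches 37 mm above its underside; above that it narrows to a neck and a knob of 23 mm. Origin at the centre of its underside, z up along its axis.
- weight_200: the 200 g check weight, the second largest of the four: loose, bright steel, an upright round bottle shape 30 mm in diameter and 48 mm tall. Its straight cylindrical body, the part to grip, reaches 28 mm above its underside; above that it narrows to a neck and a knob of 18 mm. Origin at the centre of its underside, z up along its axis.
- weight_100: the 100 g check weight, the third largest of the four: loose, brass, an upright round bottle shape 24 mm in diameter and 39 mm tall. Its straight cylindrical body, the part to grip, reaches 23 mm above its underside; above that it narrows to a neck and a knob of 14 mm. Origin at the centre of its underside, z up along its axis.
- weight_50: the 50 g check weight, the smallest of the four: loose, brass, an upright round bottle shape 19 mm in diameter and 31 mm tall. Its straight cylindrical body, the part to grip, reaches 19 mm above its underside; above that it narrows to a neck and a knob of 11 mm. Origin at the centre of its underside, z up along its axis.
- insert_500: fixed grey plastic insert of the storage rack, the largest bore, for the 500 g weight: 58 x 60 x 12 mm tall, one of four in a row (any order) in a low aluminium channel. Round bore 47 mm wide, flat black floor 5 mm above the underside; its top 4 mm flare at 45 degrees to 55 mm; 7 mm deep in all. Origin: centre of underside, 4 mm above the bench; x along the row (59 mm spacing), z up.
- insert_200: fixed grey plastic insert of the storage rack, the second largest bore, for the 200 g weight: 58 x 60 x 12 mm tall, one of four in a row (any order) in a low aluminium channel. Round bore 38 mm wide, flat black floor 5 mm above the underside; its top 4 mm flare at 45 degrees to 46 mm; 7 mm deep in all. Origin: centre of underside, 4 mm above the bench; x along the row (59 mm spacing), z up.
- insert_100: fixed grey plastic insert of the storage rack, the third largest bore, for the 100 g weight: 58 x 60 x 12 mm tall, one of four in a row (any order) in a low aluminium channel. Round bore 32 mm wide, flat black floor 5 mm above the underside; its top 4 mm flare at 45 degrees to 40 mm; 7 mm deep in all. Origin: centre of underside, 4 mm above the bench; x along the row (59 mm spacing), z up.
- insert_50: fixed grey plastic insert of the storage rack, the smallest bore, for the 50 g weight: 58 x 60 x 12 mm tall, one of four in a row (any order) in a low aluminium channel. Round bore 27 mm wide, flat black floor 5 mm above the underside; its top 4 mm flare at 45 degrees to 35 mm; 7 mm deep in all. Origin: centre of underside, 4 mm above the bench; x along the row (59 mm spacing), z up.
- carrier: fixed light wooden strip, 238 x 62 x 12 mm tall, a steel loop at each end, four equal round wells 46 mm wide, 5 mm deep, 59 mm apart; one weight starts in each, in any order. Origin: centre of underside on the bench; x along the row, y across, z up. Carrier and rack lie some 0.35 m apart, left and right of the middle; either may be on either side.
- dial_gauge: a loose dial gauge lying on its back on the bench between carrier and rack, 107 x 60 mm, 22 mm tall, to be left alone. Origin on the bench under the middle of its length; x runs along its stem from the plunger tip towards the round case (60 mm across, centred 16 mm along +x).
Things that resemble listed ones, but are neither listed nor needed, are in the scene too. What is shaped like the weight_50 but purple or turquoise is not meant. What is shaped like the weight_100 but green is not meant.

How it is judged (in metres and radians):
At the end, for the whole second after the job is handed in: Each of the four weights is in the insert of its own size: within 8 mm of the bore's axis, its underside less than 2.5 mm above the bore's floor, within 0.1 rad of upright and at rest (below 0.02 m/s) (horizontal distance between weight_500 and insert_500 below 0.008 m and z of weight_500 in the frame of insert_500 below 0.0075 m and angle between each of weight_500, weight_200, weight_100, weight_50's own z axis and vertical below 0.1 rad and linear speed of each of weight_500, weight_200, weight_100, weight_50 below 0.02 m/s and horizontal distance between weight_200 and insert_200 below 0.008 m and z of weight_200 in the frame of insert_200 below 0.0075 m and horizontal distance between weight_100 and insert_100 below 0.008 m and z of weight_100 in the frame of insert_100 below 0.0075 m and horizontal distance between weight_50 and insert_50 below 0.008 m and z of weight_50 in the frame of insert_50 below 0.0075 m); the robot touches nothing.
It fails at once if a check weight is tipped over (more than 45 degrees) (angle between any of weight_500, weight_200, weight_100, weight_50's own z axis and vertical above 0.785 rad).
It fails at once if a check weight is dropped from more than about 25 mm (faster than 0.7 m/s while the fingers do not touch it) ((linear speed of weight_500 above 0.7 m/s and contact force between weight_500 and the fingers below 0.05 N) or (linear speed of weight_200 above 0.7 m/s and contact force between weight_200 and the fingers below 0.05 N) or (linear speed of weight_100 above 0.7 m/s and contact force between weight_100 and the fingers below 0.05 N) or (linear speed of weight_50 above 0.7 m/s and contact force between weight_50 and the fingers below 0.05 N)).
It fails at once if the dial gauge is pushed more than 15 mm (distance of dial_gauge from where it was at the start of the episode above 0.015 m).
It also fails if it takes over 93 s, if anything falls off the work surface, if the arm or the gripper's body presses on something with over 40 N, if the wrist force passes 120 N, or if a joint passes its speed limit or range.

## Working session

There is one attempt and no reset: what is moved stays moved. The work goes in short steps, Python scripts to look and compute and a tool call to move; the robot and the scene stay as the last step left them, time stands still between calls to the robot, and variables do not carry over. Pictures are saved under pics/ and viewed, about 12 in all and at most 16, crops included, and the job is handed in when it is done.

Besides the shell and the picture viewer there is one more tool, called after ">>>" by a JSON object that holds its "fn" and its "kwargs", one argument or row to a line. play_rows: Moves the arm, as the interface text tells. Its arguments: {"type":"object","properties":{"commands":{"type":"array","items":{"type":"array","items":{"type":"array","items":{"type":"number"}}}},"gripper":{"type":"number"}},"required":["commands"]}

```bash
mkdir -p pics; ls; cat > h.py <<'E'
import numpy as np, cv2
from scipy.spatial.transform import Rotation as R
from station import env
def shot(n):
    c=env.get_calibration(n); im,d=env.camera(n); return im,d,c
def rot(o):
    o=np.array(o,float)
    if o.shape==(3,3): return o
    return R.from_euler('xyz',o,degrees=True).as_matrix() if o.size==3 else R.from_quat(o).as_matrix()
def world(c,d):
    h,w=d.shape; v,u=np.mgrid[:h,:w]
    p=cv2.undistortPoints(np.stack([u,v],-1).reshape(-1,1,2).astype(np.float64),np.array(c['mtx']),np.array(c['distortion'])).reshape(h,w,2)
    P=np.dstack([p[...,0]*d,p[...,1]*d,d]); return P@rot(c['orientation']).T+np.array(c['position'])
E
python3 - <<'E'
from h import *
print(env.get_obs())
for n in ['top','side']:
    im,d,c=shot(n); print(n,c); cv2.imwrite(f'pics/{n}0.png',im); np.savez(f'{n}0.npz',im=im,d=d,W=world(c,d))
E
```

```text
pics
{'t': 0.0, 'qpos': array([-6.83523114e+01,  1.83524818e+01,  8.97077503e+01, -1.21703007e-03,
        7.20423980e+01, -1.14399363e+00]), 'qvel': array([ 0.05147133,  0.04507014,  0.05528612, -0.04236109,  0.08726553,
        0.0382609 ]), 'effort': array([ 7.76824854e-04, -4.15518630e+01, -2.34161621e+01,  9.48259549e-05,
        8.23918555e-03,  2.11628441e-05]), 'tcp_pos': array([ 0.22258092, -0.52965457,  0.23046471]), 'eef_rot': array([-1.79897367e+02, -8.92184529e-04,  2.27920577e+01]), 'wrist_force': array([ 0.3950982 , -0.01739557, -0.30787898]), 'wrist_torque': array([ 0.01384489,  0.02269801, -0.01055171]), 'opening': 0.08540515689783423}
top {'mtx': array([[390.08829266,   0.        , 253.67319664],
       [  0.        , 390.08829266, 195.49688583],
       [  0.        ,   0.        ,   1.        ]]), 'distortion': array([-0.11275175,  0.        ,  0.        ,  0.        ,  0.        ]), 'position': array([0.41904108, 0.01336483, 0.90419142]), 'orientation': array([-170.69785193,    1.91983154,  -88.95158749])}
side {'mtx': array([[462.52306357,   0.        , 260.14021742],
       [  0.        , 462.52306357, 187.68282811],
       [  0.        ,   0.        ,   1.        ]]), 'distortion': array([0.0402509, 0.       , 0.       , 0.       , 0.       ]), 'position': array([0.29042891, 0.8675502 , 0.39298974]), 'orientation': array([-111.46464514,   -1.53183453, -161.15469618])}
```

View pics/top0.png

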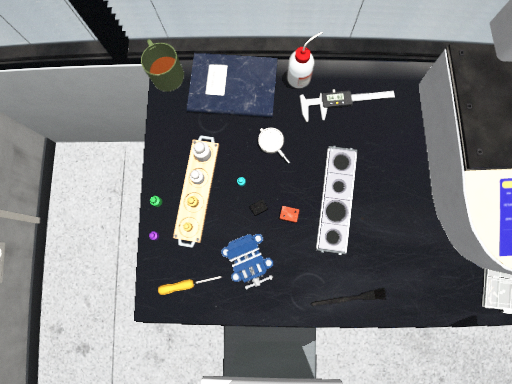

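View pics/side0.png

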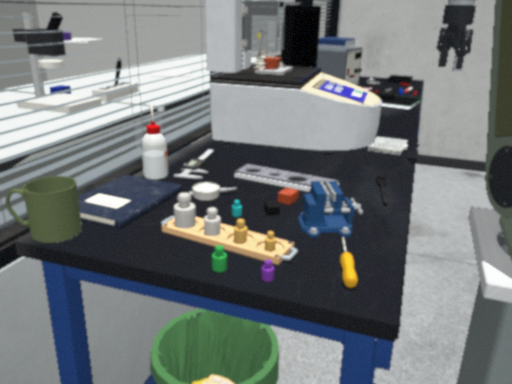

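Top view: the carrier is on the left (+y) with weights at px (202,150) 500, (197,177) 200, (192,201) 100 and (187,227) 50. The rack is on the right with bores at (342,161), (339,186), (336,212) and (333,237). The gauge is at (272,142). Lookalikes are turquoise (241,181), green (155,201) and purple (153,236), all off the carrier. There is also a vise at (247,262).

```bash
python3 - <<'E'
from h import *
z=np.load('top0.npz');im,d,W=z['im'],z['d'],z['W']
def blob(u,v,r,f):
    v0,u0=v-r,u-r
    w=W[v0:v+r+1,u0:u+r+1];m=f(w)&(d[v0:v+r+1,u0:u+r+1]>0)
    n,l,s,c=cv2.connectedComponentsWithStats(m.astype(np.uint8)); k=1+s[1:,4].argmax()
    return w[l==k]
print('bench z',np.median(W[300:310,200:260,2]))
for n,u,v in [('500',202,150),('200',197,177),('100',192,201),('50',187,227)]:
    p=blob(u,v,13,lambda w:w[...,2]>.02); t=p[:,2].max(); k=p[p[:,2]>t-.006]
    print(n,len(p),'top z',t.round(4),'knob',k[:,:2].mean(0).round(4),'size',np.ptp(p[:,:2],0).round(3))
for u,v in [(342,161),(339,186),(336,212),(333,237)]:
    w=W[v-14:v+15,u-14:u+15]; g=im[v-14:v+15,u-14:u+15].max(2)
    m=(g<60).astype(np.uint8); n,l,s,c=cv2.connectedComponentsWithStats(m); k=l[14,14]
    p=w[l==k]; print('bore',(u,v),'n',s[k,4],'z',np.median(p[:,2]).round(4),'c',p[:,:2].mean(0).round(4),'size',np.ptp(p[:,:2],0).round(4), 2*np.sqrt(s[k,4]/np.pi)/390*.9)
m=(W[...,2]>.01)&(d>0); 
for n,a in [('vise',np.s_[232:290,220:275]),('gauge',np.s_[125:168,255:292]),('rack',np.s_[145:256,312:362]),('carrier',np.s_[135:250,170:222]),('turq',np.s_[174:188,234:248])]:
    p=W[a][m[a]]; print(n,p.min(0).round(3),p.max(0).round(3))
big=cv2.resize(np.hstack([im[130:255,165:225],im[140:265,310:370]]),None,fx=5,fy=4.6,interpolation=2); cv2.imwrite('pics/crop.png',cv2.resize(big,(576,575)))
E
```

```text
bench z 0.0010543975587088417
500 273 top z 0.0736 knob [0.6652 0.1693] size [0.039 0.039]
200 151 top z 0.0567 knob [0.6052 0.1786] size [0.028 0.029]
100 95 top z 0.0486 knob [0.5476 0.1869] size [0.023 0.022]
50 58 top z 0.0417 knob [0.4889 0.1973] size [0.016 0.018]
bore (342, 161) n 731 z 0.0156 c [ 0.6486 -0.1587] size [0.2684 0.2104] 0.07040307855700158
bore (339, 186) n 46 z 0.0099 c [ 0.5881 -0.1504] size [0.0193 0.0193] 0.01766086120921341
bore (336, 212) n 161 z 0.0102 c [ 0.532  -0.1426] size [0.0393 0.0418] 0.03304044590012137
bore (333, 237) n 3 z 0.0101 c [ 0.4706 -0.1353] size [0.0025 0.0028] 0.0045101770329500305
vise [0.356 0.002 0.01 ] [0.476 0.118 0.085]
gauge [ 0.645 -0.035  0.01 ] [0.729 0.038 0.026]
rack [ 0.433 -0.194  0.01 ] [ 0.686 -0.099  0.022]
carrier [0.443 0.135 0.01 ] [0.708 0.228 0.074]
turq [0.589 0.069 0.01 ] [0.607 0.085 0.034]
```

View pics/crop.png

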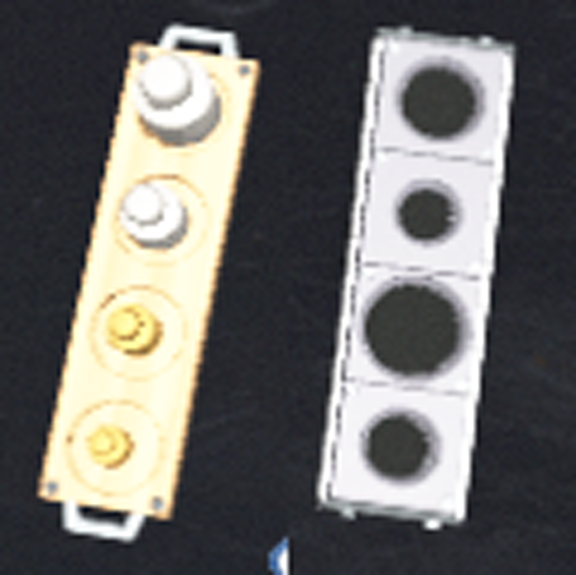

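The crop shows, from top to bottom on the carrier, 500, 200, 100 and 50. The bores from top to bottom look like 200, 50, 500 and 100. The 200 and 100 bores are close in size, so I'll check them with the wrist camera on the way.

>>> {"fn": "play_rows", "kwargs": {
  "commands": [
    [[0,0,0,0.134],[0,0,0,0.134],[0,0,0,0.134],[0,0,0,0.134],[0,-0.06,0,0],[0,-0.06,0,0],[0,-0.06,0,0],[0.04,-0.035,0,0],[0.04,-0.035,0,0],[0.04,-0.035,0,0],[0.04,-0.035,0,0],[0.04,-0.035,0,0],[0.04,-0.035,0,0],[0.04,-0.035,0,0],[0,0,0,0],[0,0,0,0]]
  ]
}}

```text
t: 2.1
tcp_pos: [0.5579, -0.1477, 0.2307]
eef_rot: [180.0, 0.1, -7.9]
wrist_force: [-0.5, 1.0, 0.0]
opening: 0.0852
```

```bash
python3 - <<'E'
from h import *
o=env.get_obs();print(o['t'],o['tcp_pos'],o['eef_rot'],o['qpos'])
im,d,c=shot('wrist');print(c['position'],c['orientation']);cv2.imwrite('pics/w1.png',im);np.savez('w1.npz',im=im,d=d,W=world(c,d))
E
```

```text
2.1 [ 0.55792935 -0.14773446  0.23069185] [ 1.79982654e+02  1.07930357e-01 -7.89150116e+00] [-1.59549008e+01  1.85834381e+01  8.93319844e+01 -3.39408844e-02
  7.21890106e+01  8.19469953e+01]
[ 0.63923613 -0.15859132  0.37176677] [ 1.61467754e+02 -2.67530373e-02 -9.78629055e+01]
```

View pics/w1.png

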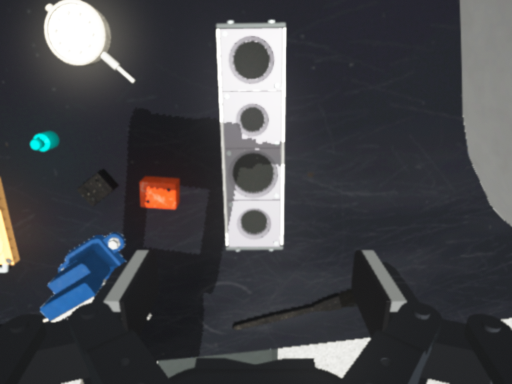

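The wrist view shows the bores at (252,59), (252,119), (254,173) and (254,222), and nothing is blocking them. I'll measure their centres and diameters.

```bash
python3 - <<'E'
from h import *
z=np.load('w1.npz');im,d,W=z['im'],z['d'],z['W']
print('bench',np.median(W[200:300,300:340,2]))
for u,v in [(252,59),(252,119),(254,173),(254,222)]:
    r=30;w=W[v-r:v+r,u-r:u+r];dd=d[v-r:v+r,u-r:u+r]
    m=((w[...,2]<.0125)&(dd>0)).astype(np.uint8);n,l,s,c=cv2.connectedComponentsWithStats(m,connectivity=4);k=l[r,r]
    p=w[l==k].astype(np.float32); cc,ri=cv2.minEnclosingCircle(np.ascontiguousarray(p[:,:2]))
    g=im[v-r:v+r,u-r:u+r].max(2); row=w[r,:,:]; dark=g[r]<75
    print((u,v),'floor z',np.median(p[:,2]).round(4),'n',len(p),'mean',p[:,:2].mean(0).round(4),'circ',np.round(cc,4),'D',round(2*ri,4))
p=W[20:252,210:295];q=p[(p[...,2]>.012)&(p[...,2]<.025)].astype(np.float32)
print(cv2.minAreaRect(np.ascontiguousarray(q[:,:2])),np.median(q[:,2]))
E
```

```text
bench -0.0013493362334696113
(252, 59) floor z 0.0082 n 1402 mean [ 0.6506 -0.1563] circ [ 0.6504 -0.1562] D 0.0433
(252, 119) floor z 0.0084 n 667 mean [ 0.5912 -0.1491] circ [ 0.5915 -0.1493] D 0.0329
(254, 173) floor z 0.0084 n 1558 mean [ 0.5323 -0.1415] circ [ 0.5324 -0.1416] D 0.0522
(254, 222) floor z 0.0084 n 657 mean [ 0.4728 -0.1341] circ [ 0.4738 -0.134 ] D 0.0366
((0.5626853704452515, -0.14519555866718292), (0.067460797727108, 0.24515773355960846), 82.85221099853516) 0.014541043
```

Diameters came out at 43, 33, 52 and 37 mm, all reading about 5 mm high because of the flare. So from far to near the bores are 200, 50, 500, 100, which agrees with the view. Next I'll look at the carrier.

>>> {"fn": "play_rows", "kwargs": {
  "commands": [
    [[-0.0065,-0.055,0,0.019],[-0.0065,-0.055,0,0],[-0.0065,-0.055,0,0],[-0.0065,-0.055,0,0],[-0.0065,-0.055,0,0],[-0.0065,-0.055,0,0],[0,0,0,0],[0,0,0,0]]
  ]
}}

```text
t: 3.15
tcp_pos: [0.5703, 0.183, 0.2314]
eef_rot: [179.9, 0.0, -9.1]
wrist_force: [-0.5, -0.8, -0.5]
opening: 0.0853
```

```bash
python3 - <<'E'
from h import *
o=env.get_obs();print(o['t'],o['tcp_pos'],o['eef_rot'],o['qpos'])
im,d,c=shot('wrist');cv2.imwrite('pics/w2.png',im);W=world(c,d);np.savez('w2.npz',im=im,d=d,W=W)
m=(W[...,2]>.02)&(d>0)
n,l,s,cc=cv2.connectedComponentsWithStats(m.astype(np.uint8))
for k in range(1,n):
    if s[k,4]<150: continue
    p=W[l==k].astype(np.float32)
    if p[:,2].max()>.1: continue
    t=p[:,2].max(); kn=p[p[:,2]>t-.004]
    q,r=cv2.minEnclosingCircle(np.ascontiguousarray(kn[:,:2])); e,r2=cv2.minEnclosingCircle(np.ascontiguousarray(p[:,:2]))
    print(cc[k].round(),s[k,4],'top',t.round(4),'knob mean',kn[:,:2].mean(0).round(4),'circ',np.round(q,4),'all',np.round(e,4),'D',round(2*r2,4))
E
```

```text
3.15 [0.57028099 0.1829664  0.2313624 ] [ 1.79943055e+02  1.14165053e-02 -9.05021777e+00] [ 1.67124803e+01  2.04950453e+01  8.63528507e+01 -4.83913089e-02
  7.31871423e+01  1.15776704e+02]
[252.  52.] 1528 top 0.071 knob mean [0.6683 0.1702] circ [0.668  0.1702] all [0.6682 0.1701] D 0.0394
[252. 118.] 770 top 0.0546 knob mean [0.6084 0.1797] circ [0.6082 0.1795] all [0.6081 0.1797] D 0.0304
[459. 162.] 789 top 0.0235 knob mean [ 0.526 -0.034] circ [ 0.5265 -0.0344] all [ 0.5265 -0.0344] D 0.0485
[253. 173.] 425 top 0.0468 knob mean [0.5506 0.1878] circ [0.5486 0.1878] all [0.5503 0.1879] D 0.0239
[172. 184.] 355 top 0.0398 knob mean [0.5517 0.2765] circ [0.5508 0.2767] all [0.5513 0.2762] D 0.0234
[253. 223.] 242 top 0.0391 knob mean [0.4927 0.1973] circ [0.4919 0.1974] all [0.4926 0.1974] D 0.0195
```

View pics/w2.png

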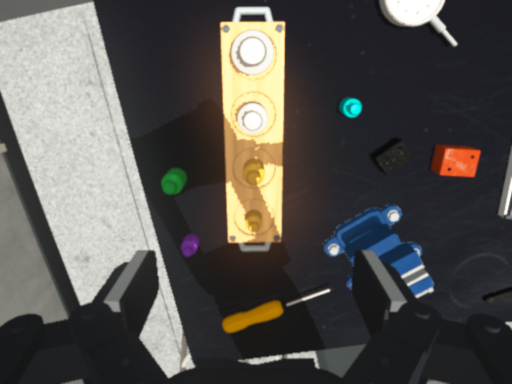

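The four brass and steel weights on the carrier measure 39.4, 30.4, 23.9 and 19.5 mm across, with tops at 71, 55, 47 and 39 mm, all matching the description. The turquoise, green and purple pieces are off the carrier. First grasp is the 500.

>>> {"fn": "play_rows", "kwargs": {
  "commands": [
    [[0.049,-0.001,0,0],[0.0495,-0.0015,0.03,0],[0,0,0.05,0],[0,0,0.05,0],[0,0,0.04,0],[0,0,0.025,0],[0,0,0.018,0],[0,0,0,0]]
  ],
  "gripper": 1
}}

```text
t: 4.2
tcp_pos: [0.6678, 0.17, 0.0173]
eef_rot: [179.9, 0.1, -9.1]
wrist_force: [0.2, 0.5, 0.6]
opening: 0.0853
```

>>> {"fn": "play_rows", "kwargs": {
  "commands": [
    [[0,0,0,0],[0,0,0,0],[0,0,0,0],[0,0,0,0],[0,0,0,0],[0,0,0,0]]
  ],
  "gripper": 0
}}

```text
t: 4.95
tcp_pos: [0.6689, 0.1708, 0.02]
eef_rot: [180.0, -0.1, -9.0]
wrist_force: [-2.1, -2.4, 6.0]
opening: 0.0363
```

```bash
python3 - <<'E'
from h import *
im,d,c=shot('wrist')
o=env.get_obs();print(o['t'],o['tcp_pos'],o['eef_rot'],o['opening'],o['wrist_force'])
im2,d,c=shot('side');cv2.imwrite('pics/g1.png',np.hstack([im[::1,100:420],cv2.resize(im2[150:290,130:320],(480,384))]))
E
```

```text
5.0 [0.66895815 0.17080572 0.02002279] [ 1.79963647e+02 -1.15327089e-01 -8.97381382e+00] 0.036164015599326076 [-1.30943073 -2.53265121  4.9147346 ]
```

View pics/g1.png

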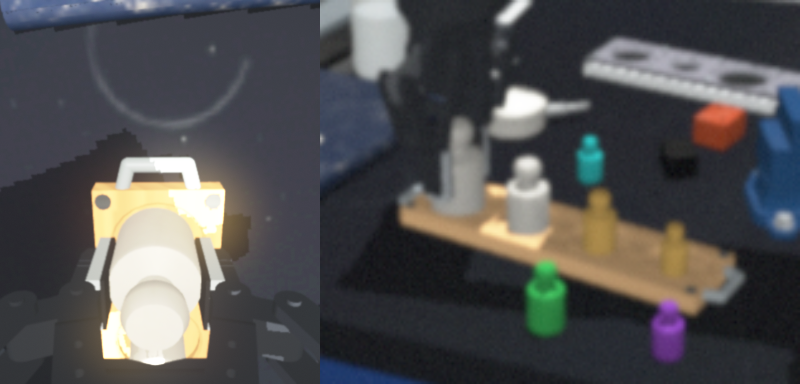

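The grip is on the straight body, with the pads on both sides. I'll lift it and carry it to bore 500.

>>> {"fn": "play_rows", "kwargs": {
  "commands": [
    [[0,0,-0.005,0],[0,0,-0.01,0],[0,0,-0.02,0],[0,0,-0.03,0],[0,0,-0.03,0],[0,0,-0.02,0],[0,0,0,0],[0,0,0,0]]
  ]
}}

```text
t: 6.05
tcp_pos: [0.6675, 0.1713, 0.132]
eef_rot: [179.9, 0.1, -9.0]
wrist_force: [-0.7, -0.3, -6.1]
opening: 0.0364
```

```bash
cat > plan.py <<'E'
from h import *
import sys
def plan(x,y,yaw=None):
    o=env.get_obs();p=o['tcp_pos'];a=np.radians(o['eef_rot'][2]);dx,dy=x-p[0],y-p[1]
    print('t',o['t'],'tcp',p.round(4),'yaw',np.degrees(a).round(2),'F',o['wrist_force'].round(1),'op',round(o['opening'],4))
    print('tool dx %.4f dy %.4f'%(dx*np.cos(a)+dy*np.sin(a), dx*np.sin(a)-dy*np.cos(a)), 'norm %.3f'%np.hypot(dx,dy))
if len(sys.argv)>2: plan(float(sys.argv[1]),float(sys.argv[2]))
E
python3 - <<'E'
from h import *
im,d,c=shot('side');W=world(c,d);o=env.get_obs();p=o['tcp_pos'];print(p,o['wrist_force'])
m=(np.hypot(W[...,0]-p[0],W[...,1]-p[1])<.03)&(d>0)&(W[...,2]>.06)
q=W[m];print(np.percentile(q[:,2],[0,1,5]),q.min(0))
for z in np.arange(.08,.2,.005):
    s=q[(q[:,2]>z)&(q[:,2]<z+.005)]
    if len(s):print(z.round(3),len(s),s[:,:2].min(0).round(3),s[:,:2].max(0).round(3))
E
python3 plan.py .532 -.1415
```

```text
[0.66735659 0.1712348  0.13158866] [-0.3192754   0.30188621 -5.11544168]
[0.11973008 0.12177252 0.12740966] [0.63752123 0.14167753 0.11973008]
0.115 3 [0.649 0.18 ] [0.67  0.189]
0.12 53 [0.645 0.168] [0.678 0.193]
0.125 64 [0.645 0.167] [0.678 0.192]
0.13 53 [0.645 0.165] [0.681 0.198]
0.135 64 [0.645 0.15 ] [0.683 0.198]
0.14 59 [0.645 0.148] [0.671 0.2  ]
0.145 61 [0.645 0.148] [0.675 0.2  ]
0.15 59 [0.645 0.148] [0.675 0.2  ]
0.155 90 [0.645 0.149] [0.666 0.2  ]
0.16 71 [0.652 0.148] [0.676 0.201]
0.165 48 [0.652 0.148] [0.666 0.2  ]
0.17 56 [0.65  0.147] [0.667 0.2  ]
0.175 69 [0.65  0.148] [0.674 0.2  ]
0.18 76 [0.649 0.142] [0.676 0.2  ]
0.185 38 [0.65  0.142] [0.672 0.2  ]
0.19 40 [0.65  0.147] [0.678 0.2  ]
0.195 57 [0.647 0.153] [0.671 0.201]
t 6.1 tcp [0.6674 0.1712 0.1316] yaw -9.0 F [-0.3  0.3 -5.1] op 0.0364
tool dx -0.0848 dy 0.3301 norm 0.341
```

>>> {"fn": "play_rows", "kwargs": {
  "commands": [
    [[-0.0053,0.0206,0,0],[-0.0106,0.0413,0,0],[-0.0106,0.0413,0,0],[-0.0106,0.0413,0,0],[-0.0106,0.0413,0,0],[-0.0106,0.0413,0,0],[-0.0106,0.0413,0,0],[-0.0106,0.0413,0,0],[-0.0053,0.0206,0,0],[0,0,0.03,0],[0,0,0.03,0],[0,0,0.02,0],[0,0,0.01,0],[0,0,0.005,0],[0,0,0,0],[0,0,0,0]]
  ]
}}

```text
t: 8.1
tcp_pos: [0.5335, -0.1417, 0.0391]
eef_rot: [180.0, -0.1, -9.0]
wrist_force: [0.4, 0.1, -6.0]
opening: 0.0363
```

```bash
python3 plan.py .532 -.1415; python3 - <<'E'
from h import *
im,d,c=shot('wrist');cv2.imwrite('pics/p1.png',im[:,80:440])
E
```

```text
t 8.1 tcp [ 0.5335 -0.1417  0.0391] yaw -9.0 F [ 0.4  0.1 -6. ] op 0.0363
tool dx -0.0015 dy -0.0000 norm 0.001
```

View pics/p1.png

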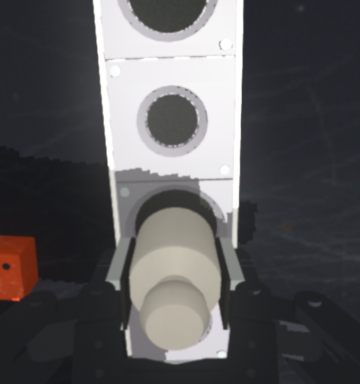

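The weight sits centred over bore 500, with both near column 175. Lowering now.

>>> {"fn": "play_rows", "kwargs": {
  "commands": [
    [[-0.0015,0,0.006,0],[0,0,0.005,0],[0,0,0.003,0],[0,0,0.002,0],[0,0,0.001,0],[0,0,0,0],[0,0,0,0]]
  ]
}}

```text
t: 9.02
tcp_pos: [0.5317, -0.1414, 0.022]
eef_rot: [180.0, -0.1, -9.0]
wrist_force: [-3.3, 0.9, 5.8]
opening: 0.0365
```

The force rises by about 12 N at the expected height, so it is seated. Release and retreat.

>>> {"fn": "play_rows", "kwargs": {
  "commands": [
    [[0,0,0,0],[0,0,0,0],[0,0,0,0],[0,0,0,0],[0,0,-0.01,0],[0,0,-0.03,0],[0,0,-0.04,0],[0,0,-0.04,0],[0,0,0,0]]
  ],
  "gripper": 1
}}

```text
t: 10.15
tcp_pos: [0.5337, -0.142, 0.1454]
eef_rot: [179.9, -0.5, -9.0]
wrist_force: [-0.5, 0.0, 0.4]
opening: 0.0854
```

```bash
python3 plan.py .608 .1796
```

```text
t 10.15 tcp [ 0.5337 -0.142   0.1454] yaw -9.01 F [-0.5  0.   0.4] op 0.0854
tool dx 0.0230 dy -0.3292 norm 0.330
```

>>> {"fn": "play_rows", "kwargs": {
  "commands": [
    [[0.0015,-0.0232,0,0],[0.0033,-0.047,0,0],[0.0033,-0.047,0,0],[0.0033,-0.047,0,0],[0.0033,-0.047,0,0],[0.0033,-0.047,0,0],[0.0033,-0.047,0,0],[0.0017,-0.024,0,0],[0,0,0.04,0],[0,0,0.04,0],[0,0,0.03,0],[0,0,0.019,0],[0,0,0,0]]
  ]
}}

```text
t: 11.78
tcp_pos: [0.6041, 0.1791, 0.0103]
eef_rot: [179.9, 0.2, -9.0]
wrist_force: [0.3, -0.9, 0.4]
opening: 0.0853
```

```bash
python3 plan.py .608 .1796
```

```text
t 11.775 tcp [0.6041 0.1791 0.0103] yaw -9.04 F [ 0.3 -0.9  0.4] op 0.0853
tool dx 0.0037 dy -0.0011 norm 0.004
```

>>> {"fn": "play_rows", "kwargs": {
  "commands": [
    [[0.0037,-0.001,-0.0055,0],[0,0,0,0],[0,0,0,0]]
  ]
}}

```text
t: 12.15
tcp_pos: [0.6101, 0.1806, 0.0188]
eef_rot: [-180.0, -0.1, -9.0]
wrist_force: [-0.8, -0.6, 0.6]
opening: 0.085
```

>>> {"fn": "play_rows", "kwargs": {
  "commands": [
    [[0,0,0,0],[0,0,0,0],[0,0,0,0],[0,0,0,0],[0,0,0,0],[0,0,0,0]]
  ],
  "gripper": 0
}}

```text
t: 12.9
tcp_pos: [0.6095, 0.1804, 0.0181]
eef_rot: [180.0, -0.0, -9.0]
wrist_force: [-1.3, -1.7, 4.8]
opening: 0.0271
```

>>> {"fn": "play_rows", "kwargs": {
  "commands": [
    [[0,0,-0.005,0],[0,0,-0.01,0],[0,0,-0.025,0],[0,0,-0.03,0],[0,0,-0.02,0],[0,0,0,0],[0,0,0,0],[0,0,0,0]]
  ]
}}

```text
t: 13.9
tcp_pos: [0.6088, 0.1804, 0.1064]
eef_rot: [179.9, 0.1, -9.0]
wrist_force: [0.0, 0.1, -1.5]
opening: 0.0275
```

```bash
python3 plan.py .652 -.1563
```

```text
t 13.9 tcp [0.6088 0.1804 0.1064] yaw -9.0 F [ 0.   0.1 -1.5] op 0.0275
tool dx 0.0954 dy 0.3258 norm 0.339
```

>>> {"fn": "play_rows", "kwargs": {
  "commands": [
    [[0.006,0.0203,0,0],[0.0119,0.0407,0,0],[0.0119,0.0407,0,0],[0.0119,0.0407,0,0],[0.0119,0.0407,0,0],[0.0119,0.0407,0,0],[0.0119,0.0407,0,0],[0.0119,0.0407,0,0],[0.006,0.0206,0,0],[0,0,0.03,0],[0,0,0.02,0],[0,0,0.01,0],[0,0,0.008,0],[0,0,0,0],[0,0,0,0],[0,0,0,0]]
  ]
}}

```text
t: 15.9
tcp_pos: [0.6531, -0.1562, 0.0406]
eef_rot: [180.0, -0.1, -9.0]
wrist_force: [0.4, 0.2, -1.6]
opening: 0.0276
```

```bash
python3 plan.py .652 -.1563; python3 - <<'E'
from h import *
im,d,c=shot('wrist');cv2.imwrite('pics/p2.png',im[:,80:440])
E
```

```text
t 15.9 tcp [ 0.6531 -0.1562  0.0406] yaw -9.0 F [ 0.4  0.2 -1.6] op 0.0276
tool dx -0.0011 dy 0.0003 norm 0.001
```

View pics/p2.png

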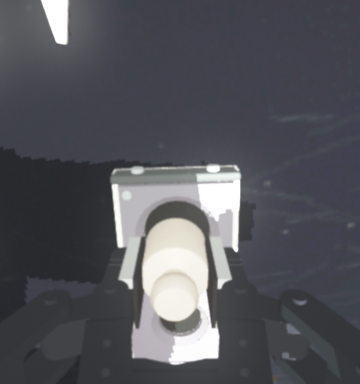

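The 200 is centred over its bore (column ~176 against 178). Lowering.

>>> {"fn": "play_rows", "kwargs": {
  "commands": [
    [[-0.001,0,0.008,0],[0,0,0.006,0],[0,0,0.003,0],[0,0,0.002,0],[0,0,0.001,0],[0,0,0,0],[0,0,0,0]]
  ]
}}

```text
t: 16.82
tcp_pos: [0.6519, -0.156, 0.0201]
eef_rot: [180.0, -0.0, -9.0]
wrist_force: [-0.5, 0.2, 0.8]
opening: 0.0273
```

>>> {"fn": "play_rows", "kwargs": {
  "commands": [
    [[0,0,0.0005,0],[0,0,0,0],[0,0,0,0]]
  ]
}}

```text
t: 17.2
tcp_pos: [0.6519, -0.156, 0.0201]
eef_rot: [180.0, -0.1, -9.0]
wrist_force: [-2.0, 0.4, 5.5]
opening: 0.0272
```

>>> {"fn": "play_rows", "kwargs": {
  "commands": [
    [[0,0,0,0],[0,0,0,0],[0,0,0,0],[0,0,0,0],[0,0,-0.01,0],[0,0,-0.03,0],[0,0,-0.04,0],[0,0,-0.03,0],[0,0,0,0],[0,0,0,0],[0,0,0,0]]
  ],
  "gripper": 1
}}

```text
t: 18.58
tcp_pos: [0.6508, -0.1557, 0.1278]
eef_rot: [-180.0, 0.2, -9.0]
wrist_force: [-0.7, -1.0, 0.4]
opening: 0.0854
```

```bash
python3 plan.py .5504 .1878
```

```text
t 18.575 tcp [ 0.6508 -0.1557  0.1278] yaw -9.01 F [-0.7 -1.   0.4] op 0.0854
tool dx -0.1530 dy -0.3236 norm 0.358
```

>>> {"fn": "play_rows", "kwargs": {
  "commands": [
    [[-0.0096,-0.0202,0,0],[-0.0191,-0.0405,0,0],[-0.0191,-0.0405,0,0],[-0.0191,-0.0405,0,0],[-0.0191,-0.0405,0,0],[-0.0191,-0.0405,0,0],[-0.0191,-0.0405,0,0],[-0.0191,-0.0405,0,0],[-0.0097,-0.0199,0,0],[0,0,0.04,0],[0,0,0.04,0],[0,0,0.02,0],[0,0,0.009,0],[0,0,0,0],[0,0,0,0],[0,0,0,0]]
  ]
}}

```text
t: 20.58
tcp_pos: [0.5518, 0.1878, 0.0213]
eef_rot: [-180.0, -0.1, -9.0]
wrist_force: [0.3, 0.8, 1.8]
opening: 0.0849
```

```bash
python3 plan.py .5504 .1878
```

```text
t 20.575 tcp [0.5518 0.1878 0.0213] yaw -9.01 F [0.3 0.8 1.8] op 0.0849
tool dx -0.0014 dy 0.0002 norm 0.001
```

>>> {"fn": "play_rows", "kwargs": {
  "commands": [
    [[-0.0014,0,0.0045,0],[0,0,0,0],[0,0,0,0]]
  ]
}}

```text
t: 20.95
tcp_pos: [0.5498, 0.1878, 0.0157]
eef_rot: [180.0, 0.0, -9.0]
wrist_force: [-0.5, 0.0, 0.4]
opening: 0.085
```

>>> {"fn": "play_rows", "kwargs": {
  "commands": [
    [[0,0,0,0],[0,0,0,0],[0,0,0,0],[0,0,0,0],[0,0,0,0],[0,0,0,0],[0,0,0,0]]
  ],
  "gripper": 0
}}

```text
t: 21.82
tcp_pos: [0.55, 0.1879, 0.0161]
eef_rot: [-180.0, -0.0, -9.0]
wrist_force: [-0.6, 0.3, 3.6]
opening: 0.0202
```

>>> {"fn": "play_rows", "kwargs": {
  "commands": [
    [[0,0,-0.005,0],[0,0,-0.01,0],[0,0,-0.025,0],[0,0,-0.035,0],[0,0,-0.035,0],[0,0,0,0],[0,0,0,0],[0,0,0,0]]
  ]
}}

```text
t: 22.82
tcp_pos: [0.5488, 0.1875, 0.1243]
eef_rot: [179.9, 0.2, -9.0]
wrist_force: [0.0, -0.5, -1.6]
opening: 0.0203
```

```bash
python3 plan.py .4735 -.1343;  python3 - <<'E'
from h import *
im,d,c=shot('wrist');cv2.imwrite('pics/g3.png',im[100:,80:440])
E
```

```text
t 22.825 tcp [0.5488 0.1875 0.1243] yaw -9.01 F [ 0.  -0.5 -1.6] op 0.0203
tool dx -0.0240 dy 0.3296 norm 0.331
```

View pics/g3.png

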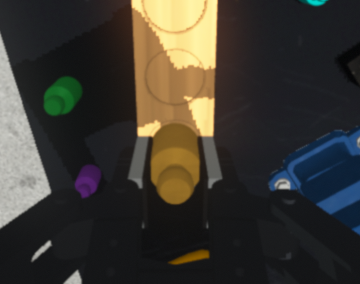

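The 100 is upright between the pads. The vise on the right stays below the path.

>>> {"fn": "play_rows", "kwargs": {
  "commands": [
    [[-0.0015,0.0206,0,0],[-0.003,0.0412,0,0],[-0.003,0.0412,0,0],[-0.003,0.0412,0,0],[-0.003,0.0412,0,0],[-0.003,0.0412,0,0],[-0.003,0.0412,0,0],[-0.003,0.0412,0,0],[-0.0015,0.0206,0,0],[0,0,0.04,0],[0,0,0.03,0],[0,0,0.01,0],[0,0,0.008,0],[0,0,0,0],[0,0,0,0],[0,0,0,0]]
  ]
}}

```text
t: 24.88
tcp_pos: [0.475, -0.134, 0.0385]
eef_rot: [180.0, -0.1, -9.0]
wrist_force: [0.3, -0.6, -0.9]
opening: 0.0209
```

```bash
python3 plan.py .4735 -.1343
```

```text
t 24.875 tcp [ 0.475  -0.134   0.0385] yaw -8.99 F [ 0.3 -0.6 -0.9] op 0.0209
tool dx -0.0015 dy 0.0005 norm 0.002
```

>>> {"fn": "play_rows", "kwargs": {
  "commands": [
    [[-0.0015,0.0005,0.008,0],[0,0,0.006,0],[0,0,0.003,0],[0,0,0.002,0],[0,0,0.001,0],[0,0,0.0005,0],[0,0,0,0],[0,0,0,0]]
  ]
}}

```text
t: 25.88
tcp_pos: [0.4731, -0.1342, 0.018]
eef_rot: [180.0, -0.0, -9.0]
wrist_force: [-1.0, 0.5, 4.8]
opening: 0.0204
```

>>> {"fn": "play_rows", "kwargs": {
  "commands": [
    [[0,0,0,0],[0,0,0,0],[0,0,0,0],[0,0,0,0],[0,0,-0.01,0],[0,0,-0.03,0],[0,0,-0.04,0],[0,0,-0.04,0],[0,0,0,0],[0,0,0,0],[0,0,0,0]]
  ],
  "gripper": 1
}}

```text
t: 27.25
tcp_pos: [0.4721, -0.1339, 0.1362]
eef_rot: [-180.0, 0.1, -9.0]
wrist_force: [0.2, -0.7, 0.7]
opening: 0.0857
```

```bash
python3 plan.py .4925 .1974
```

```text
t 27.25 tcp [ 0.4721 -0.1339  0.1362] yaw -9.01 F [ 0.2 -0.7  0.7] op 0.0857
tool dx -0.0317 dy -0.3304 norm 0.332
```

>>> {"fn": "play_rows", "kwargs": {
  "commands": [
    [[-0.002,-0.0207,0,0],[-0.004,-0.0413,0,0],[-0.004,-0.0413,0,0],[-0.004,-0.0413,0,0],[-0.004,-0.0413,0,0],[-0.004,-0.0413,0,0],[-0.004,-0.0413,0,0],[-0.004,-0.0413,0,0],[-0.002,-0.0207,0,0],[0,0,0.04,0],[0,0,0.04,0],[0,0,0.025,0],[0,0,0.012,0],[0,0,0,0],[0,0,0,0],[0,0,0,0]]
  ]
}}

```text
t: 29.25
tcp_pos: [0.4938, 0.1974, 0.0213]
eef_rot: [-179.9, -0.1, -9.0]
wrist_force: [-0.2, -0.2, 0.2]
opening: 0.0852
```

```bash
python3 plan.py .4925 .1974
```

```text
t 29.25 tcp [0.4938 0.1974 0.0213] yaw -9.01 F [-0.2 -0.2  0.2] op 0.0852
tool dx -0.0013 dy 0.0002 norm 0.001
```

>>> {"fn": "play_rows", "kwargs": {
  "commands": [
    [[-0.0013,0,0.0055,0],[0,0,0,0],[0,0,0,0]]
  ]
}}

```text
t: 29.62
tcp_pos: [0.4918, 0.1975, 0.0148]
eef_rot: [180.0, 0.0, -9.0]
wrist_force: [0.1, -0.1, 0.3]
opening: 0.0855
```

>>> {"fn": "play_rows", "kwargs": {
  "commands": [
    [[0,0,0,0],[0,0,0,0],[0,0,0,0],[0,0,0,0],[0,0,0,0],[0,0,0,0],[0,0,0,0]]
  ],
  "gripper": 0
}}

```text
t: 30.5
tcp_pos: [0.4919, 0.1974, 0.015]
eef_rot: [-180.0, -0.0, -9.0]
wrist_force: [-2.1, 0.1, 4.4]
opening: 0.016
```

>>> {"fn": "play_rows", "kwargs": {
  "commands": [
    [[0,0,-0.005,0],[0,0,-0.01,0],[0,0,-0.025,0],[0,0,-0.035,0],[0,0,-0.035,0],[0,0,0,0],[0,0,0,0],[0,0,0,0]]
  ]
}}

```text
t: 31.5
tcp_pos: [0.4909, 0.1971, 0.1235]
eef_rot: [179.9, 0.1, -9.0]
wrist_force: [-1.1, 0.1, -0.3]
opening: 0.0158
```

```bash
python3 plan.py .5912 -.1492;  python3 - <<'E'
from h import *
im,d,c=shot('wrist');cv2.imwrite('pics/g4.png',im[100:,80:440])
E
```

```text
t 31.5 tcp [0.4909 0.1971 0.1235] yaw -9.01 F [-1.1  0.1 -0.3] op 0.0158
tool dx 0.1533 dy 0.3263 norm 0.361
```

View pics/g4.png

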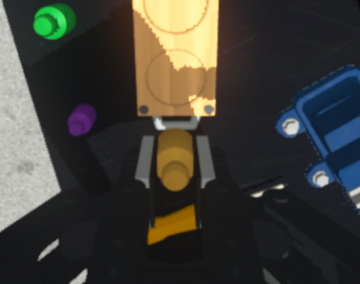

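The 50 is held upright. Carrying it to bore 50.

>>> {"fn": "play_rows", "kwargs": {
  "commands": [
    [[0.0096,0.0204,0,0],[0.0192,0.0408,0,0],[0.0192,0.0408,0,0],[0.0192,0.0408,0,0],[0.0192,0.0408,0,0],[0.0192,0.0408,0,0],[0.0192,0.0408,0,0],[0.0192,0.0408,0,0],[0.0093,0.0203,0,0],[0,0,0,0],[0,0,0.04,0],[0,0,0.03,0],[0,0,0.01,0],[0,0,0.008,0],[0,0,0,0],[0,0,0,0],[0,0,0,0]]
  ]
}}

```text
t: 33.67
tcp_pos: [0.5926, -0.149, 0.0377]
eef_rot: [180.0, -0.1, -9.0]
wrist_force: [-0.3, 0.2, -0.8]
opening: 0.0153
```

```bash
python3 plan.py .5912 -.1492;  python3 - <<'E'
from h import *
im,d,c=shot('wrist');cv2.imwrite('pics/p4.png',im[:,80:440])
E
```

```text
t 33.675 tcp [ 0.5926 -0.149   0.0377] yaw -9.01 F [-0.3  0.2 -0.8] op 0.0153
tool dx -0.0014 dy 0.0004 norm 0.001
```

View pics/p4.png

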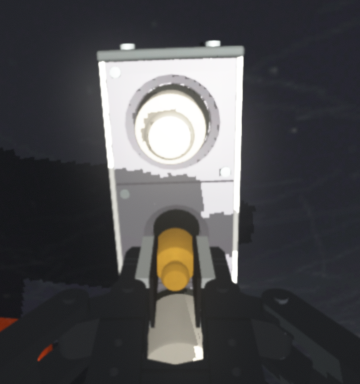

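The 50 sits over its bore (column ~176), and the 200 stands in its own bore at (170,125). Lowering.

>>> {"fn": "play_rows", "kwargs": {
  "commands": [
    [[-0.0014,0.0004,0.008,0],[0,0,0.006,0],[0,0,0.003,0],[0,0,0.002,0],[0,0,0.001,0],[0,0,0.0005,0],[0,0,0,0],[0,0,0,0]]
  ]
}}

```text
t: 34.72
tcp_pos: [0.591, -0.1491, 0.017]
eef_rot: [180.0, -0.1, -9.0]
wrist_force: [-1.7, 0.2, 5.1]
opening: 0.0159
```

>>> {"fn": "play_rows", "kwargs": {
  "commands": [
    [[0,0,0,0],[0,0,0,0],[0,0,0,0],[0,0,0,0],[0,0,-0.01,0],[0,0,-0.03,0],[0,0,-0.05,0],[0,0,-0.05,0],[-0.01,0,-0.05,0],[-0.02,0,-0.025,0],[0,0,0,0],[0,0,0,0],[0,0,0,0]]
  ],
  "gripper": 1
}}

```text
t: 36.35
tcp_pos: [0.5609, -0.1442, 0.2296]
eef_rot: [-180.0, 0.2, -9.0]
wrist_force: [0.5, 0.3, -0.6]
opening: 0.0855
```

```bash
python3 - <<'E'
from h import *
print(env.get_obs()['tcp_pos'])
im,d,c=shot('wrist');W=world(c,d);cv2.imwrite('pics/w3.png',im)
B={'500':(.532,-.1415,.072),'200':(.6505,-.1563,.057),'100':(.4735,-.1343,.048),'50':(.5912,-.1492,.040)}
for n,(x,y,t) in B.items():
    m=(np.hypot(W[...,0]-x,W[...,1]-y)<.028)&(d>0)&(W[...,2]>.021);p=W[m].astype(np.float32);k=p[p[:,2]>p[:,2].max()-.004]
    e,r=cv2.minEnclosingCircle(np.ascontiguousarray(p[:,:2]))
    print(n,'top',np.percentile(k[:,2],80).round(4),'expect',t,'knob-bore',(k[:,:2].mean(0)-[x,y]).round(4),'body-bore',(np.array(e)-[x,y]).round(4),'D',round(2*r,4))
z=np.load('top0.npz')
im,d,c=shot('top');W2=world(c,d);a=np.s_[125:168,255:292];
for w in (z['W'],W2):
    p=w[a];q=p[p[...,2]>.012];print('gauge',q[:,:2].mean(0))
E
```

```text
[ 0.56090315 -0.14421888  0.22963747]
500 top 0.0704 expect 0.072 knob-bore [-0.0003  0.0005] body-bore [-0.0007  0.0004] D 0.0391
200 top 0.0553 expect 0.057 knob-bore [0.0006 0.0006] body-bore [0.0006 0.0007] D 0.03
100 top 0.0476 expect 0.048 knob-bore [0.0012 0.0003] body-bore [0.0008 0.0005] D 0.0236
50 top 0.3147 expect 0.04 knob-bore [-0.013   0.0006] body-bore [-0.0117  0.0018] D 0.0508
gauge [0.69268829 0.00758478]
gauge [0.69250917 0.00747501]
```

View pics/w3.png

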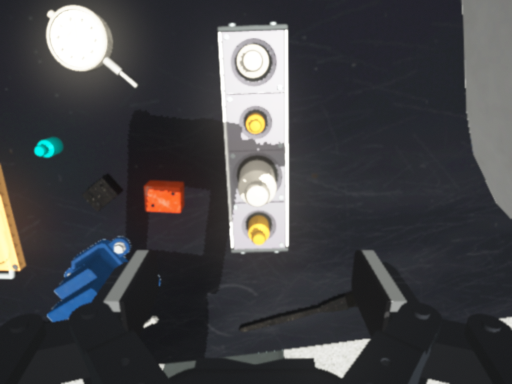

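All four stand upright, centred in their bores, at (253,62), (255,122), (258,182) and (259,230). The 50's figure was thrown off by gripper pixels, so I'll redo it with those excluded and hand in if it is good.

```bash
python3 - <<'E'
from h import *
im,d,c=shot('wrist');W=world(c,d);x,y=.5912,-.1492
m=(np.hypot(W[...,0]-x,W[...,1]-y)<.025)&(d>0)&(W[...,2]>.021)&(W[...,2]<.1);p=W[m].astype(np.float32);k=p[p[:,2]>p[:,2].max()-.004]
e,r=cv2.minEnclosingCircle(np.ascontiguousarray(p[:,:2]))
off=np.array(e)-[x,y];print('top',np.percentile(k[:,2],80),'knob',k[:,:2].mean(0)-[x,y],'body',off,2*r)
if np.hypot(*off)<.005 and k[:,2].max()<.0425: print('close',env.close_job())
E
```

```text
top 0.039138857 knob [0.00079417 0.00047573] body [0.0002923  0.00052186] 0.01938265562057495
the job is handed in; nothing more can be done
close None
```

All four check weights are in the storage rack, each in the bore for its size, and the job is handed in at about 36.5 s of the 93 s allowed. I lowered each one until it touched the floor before releasing it.

| Weight | Distance from bore axis | Top height, measured / expected |
|---|---|---|
| 500 g | under 1 mm | 70.4 / 72 mm |
| 200 g | about 1 mm | 55.3 / 57 mm |
| 100 g | about 1.2 mm at most | 47.6 / 48 mm |
| 50 g | under 1 mm | 39.1 / 40 mm |

- **Height readings:** All tops read 0.4 to 1.7 mm low. The bench itself read 1.3 mm low in the wrist view, so I put this down to camera calibration.
- **Upright and at rest:** The last wrist picture showed all four upright. I did not measure their speed.
- **Dial gauge:** It moved less than 0.3 mm between the first and last top views.
- **Gripper:** It ended open and clear of everything, about 0.23 m above the bench.
- **Check that disagreed:** My first end check of the 50 g weight was wrong because gripper pixels got into it. The repeat without them gave the figure above.

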